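# Lock the open quarter-turn stud of the shutter controller's panel

## Robot

A 7-joint arm with a two-finger parallel gripper is mounted at the origin on a cart in front of the work surface, level with it; the furniture and walls round the work are solid. World frame = base frame: x ahead of the robot, y to its left, z up, the work surface at z = 0. Lengths are in m, angles in rad, forces in N, time in s.
With the tool pointing down it reaches from about 0.4 to 0.875 m from the base axis. Payload 19.3 kg.
Tool frame: the origin (TCP) lies between the finger pads; the fingertips stand bot.tcp_to_tips ahead of it and the grasp point (between the pads) is the TCP (bot.tcp_to_tips is the distance from the TCP to the fingertips, in m); z points along the fingers, y is the line along which they close (so a half turn about z gives the same grasp; the last joint's range is limited). The gripper opens to 85 mm and grips with 20 to 120 N. Pads are 22 mm wide; open, the fingers measure 114 mm over their backs; the gripper's body (76 mm by 85 mm) begins 54 mm behind the grasp point. The pads swing forward as they close: fully open they stand 13 mm farther back than shut.
Start: joints at [1.225, 0.521, -0.036, 1.599, 0.021, 1.021, -0.113], TCP at [0.17, -0.601, 0.25] pointing down, gripper open.
Joint ranges: [-2.91, 2.91], [-0.3, 2.13], [-1.5, 1.42], [0.17, 2.43], [-1.26, 4.41], [0.16, 1.93], [-2.52, 2.52]. Speed limits (rad/s): [1.89, 1.89, 2.39, 2.39, 3.01, 3.01, 3.01].

## Interface

Orientations are given as [roll, pitch, yaw] about the fixed x, y, z axes, in that order (R = Rz(yaw) Ry(pitch) Rx(roll)).
In Python, from workcell import telemetry, grab_frame, bot gives the robot as it stands. The module is installed in compiled form; this text tells all that it offers.
- The arm moves only by the shell command python3 -m crank 'ROWS' [FORCE]. ROWS is text: rows parted by semicolons, each of 7 numbers parted by spaces: the finger opening in m, from 0 to 0.0854, then the shift along the tool's x, y, z in m, then the turn, a rotation vector about the tool's x, y, z in degrees. A call has exactly 8 rows; each row shifts and turns the commanded pose from where the row before left it, along the tool's axes as they then stand; what a row does not reach is not made up. A row lasts 1/12 s, in which the tool goes at most 41.7 mm and 7.16 degrees, less where a joint would pass 70% of its speed; a pose out of reach is approached as far as the arm can. A call with a gripper value outside its range is refused whole. The fingers move at their own pace and stop on an object; FORCE is the grip in N (left out, the last holds). Time passes only in rows, so rows that do not move let the fingers close, or fill a call up. It gives the time, the measured TCP pose, the force, the opening and the grip force at its end, in the units of the state.
- telemetry.observe(): the state, without advancing time (a new reading comes with each control period).
- grab_frame(name): name is "side" or "top"; returns a dict with "pixels" (420x560x3 uint8, red, green, blue), "depth" (420x560 float32, m along the optical axis (not along the pixel's ray), 0 where there is no reading), "vertical_fov" (degrees; the focal length in pixels is half the picture's height over the tangent of half this angle, whatever the lens; pixels are square), "cx", "cy" (the principal point, pixels), "R" (3x3) and "t" (3): a world point X has camera coordinates R X + t. Camera axes: x right, y down, z forward; pixel columns grow to the right and rows downward; lengths in m; the calibration is good to about 2 mm. A picture is of the moment at which its call begins.
- bot.job_done(): hands the job in; it is judged then, once.
The state is a dict: "clock": time; "qpos": joint angles; "qd": joint speeds; "joint_efforts": joint torques, N m; "position": TCP position; "tool_rot": TCP orientation; "force": force on the tool from outside, world axes, zero at the start; "moment": the same for the moment, N m; "grip_width": finger opening in m; "finger_force": force on a finger pad.
Only numpy, scipy, OpenCV 4.12 (cv2) and the standard library are available. Lean on these libraries where they do the work, as an engineer would, in place of code of your own. Each camera call takes 0.05 s, during which the arm holds its last target. There are 200 camera calls.

## Task

The access panel on top of the shutter controller is held by three quarter-turn wing studs; two are locked and one was left open, standing proud with its wing crosswise to the other two. Push the open stud in against its spring, turn it a full quarter turn clockwise (seen from above) while it is held in, so that it stays down with its wing parallel to the other two, and let go of it.

Things in the scene. Friction and masses are not known exactly. Their poses are not given: they have to be found in the camera images.
- controller: Fixed grey instrument case, 136 (x) by 186 (y) mm, its aluminium panel 60 mm above the desk. Origin: centre of its underside; x to its back, z up; sockets on the front (-x). Three alike wing studs at (x, y) = (-33, -62), (-33, 62), (36, 0) mm; which one is open varies. The two locked ones are immovable, wings along the case's y, tops 92 mm above the desk.
- stud_wing (a point): Open stud: centre of its wing's top, on the turning axis; moves and turns with it; 100 mm above the desk open, 92 locked. Black wing, white line on top: 34 mm long (point x), 10 thick (point y; grasp across), 21 high above a round skirt 38 wide, 5 thick that moves with it (may be pressed). x lies along the case's x when open, along its y when locked. Fixed bezel below: 43 wide, 2 high.
- stud_push (a joint): How far the open stud is pushed in, m: 0 fully out, 0.011 the stop. A spring pushes it back out, 4 N when out and 9 N at the stop. It turns freely only while pushed in more than 0.008 (out, a slot blocks it); turned, its cam holds it in at about 0.008 once let go.
- stud_turn (a joint): Turn of the open stud, rad: 0 open, grows clockwise seen from above, 1.571 the stop, fully locked. Light friction (about 0.05 N m) keeps it where it is left. Above about 0.3 the cam keeps the stud from springing out.

How it is judged:
At the end, for the whole second after the job is handed in: The open stud is turned to within 12 degrees of its locked stop and stays pushed in by at least 6 mm on its cam, at rest (value of joint stud_turn above 1.36 rad and value of joint stud_push above 0.006 m and velocity of joint stud_turn below 0.1 rad/s); the robot touches nothing.
It also fails if it takes over 32 s, if anything falls off the work surface, if the arm or the gripper's body presses on something with over 40 N, if the wrist force passes 120 N, or if a joint passes its speed limit or range.

## Working session

There is one attempt and no reset: what is moved stays moved. The work goes in short steps, Python scripts to look and compute and a shell command to move; the robot and the scene stay as the last step left them, time stands still between calls to the robot, and variables do not carry over. Pictures are saved under pics/ and viewed, at most 10 in all, crops included, and the job is handed in when it is done.

```bash
mkdir -p pics
python3 - <<'E'
from workcell import telemetry, grab_frame, bot
import cv2,numpy as np
s=telemetry.observe(); print(s['clock'],s['position'],s['tool_rot'],s['grip_width'],bot.tcp_to_tips)
for n in ("top","side"):
    f=grab_frame(n); np.save(f'pics/{n}0.npy',f,allow_pickle=True)
    cv2.imwrite(f'pics/{n}0.png',f['pixels'][:,:,::-1]); print(n,f['vertical_fov'],f['cx'],f['cy'],f['R'].round(3).tolist(),f['t'])
E
```

```text
0.0 [ 0.17008004 -0.60110429  0.2497238 ] [-3.14048901e+00  7.52300453e-05  2.75761398e-01] 0.08546116897240051 0.019
top 51.504877860884434 283.1183131846967 206.86957622308122 [[-0.028, -0.999, -0.035], [-0.992, 0.032, -0.12], [0.121, 0.032, -0.992]] [0.23276724 0.48620159 0.89119956]
side 53.765718432376026 280.2356844791472 212.3241824254282 [[0.926, 0.377, 0.027], [0.179, -0.376, -0.909], [-0.333, 0.847, -0.416]] [-0.5225305   0.07419556  0.87586547]
```

View pics/top0.png

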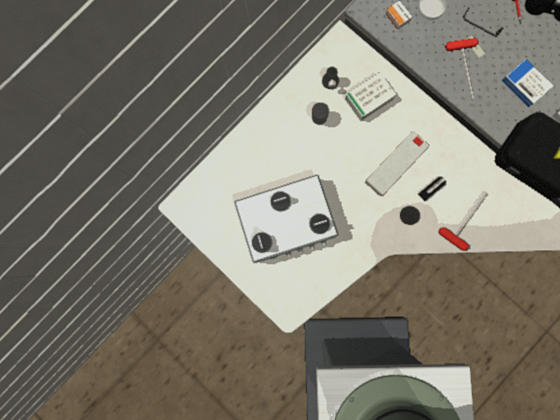

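View pics/side0.png

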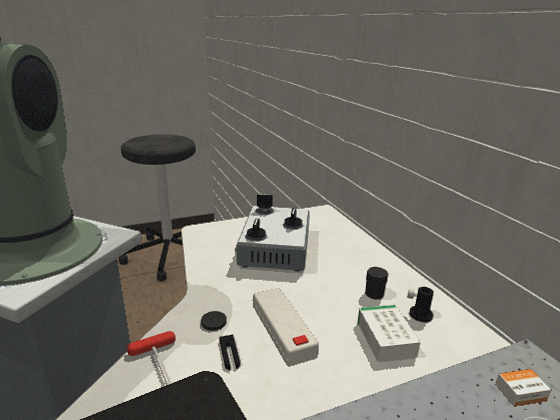

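Top view: case centred near (286,218), studs at (280,201), (262,242) and (320,224). In the side view the stud at (264,202) looks different from the other two. Next I zoom in and measure.

```bash
cat > h.py <<'E'
import numpy as np
def ray(f,u,v,z):
    F=f['pixels'].shape[0]/2/np.tan(np.radians(f['vertical_fov'])/2)
    d=f['R'].T@np.array([(u-f['cx'])/F,(v-f['cy'])/F,1]); c=-f['R'].T@f['t']
    return c+d*(z-c[2])/d[2]
def proj(f,X):
    F=f['pixels'].shape[0]/2/np.tan(np.radians(f['vertical_fov'])/2)
    p=f['R']@np.array(X)+f['t']; return p[:2]/p[2]*F+[f['cx'],f['cy']]
E
python3 - <<'E'
import cv2,numpy as np
from h import *
f=np.load('pics/top0.npy',allow_pickle=True).item()
g=cv2.cvtColor(f['pixels'],cv2.COLOR_RGB2GRAY)
roi=np.zeros_like(g); roi[165:275,220:360]=1
n,l,st,c=cv2.connectedComponentsWithStats(((g<75)&(roi>0)).astype('uint8'))
for i in range(1,n):
    if st[i,4]>150: print('dark',st[i],c[i])
t=f['pixels'][165:275,225:360,::-1]; cv2.imwrite('pics/z.png',cv2.resize(t,None,fx=5.5,fy=5.4,interpolation=cv2.INTER_CUBIC))
fs=np.load('pics/side0.npy',allow_pickle=True).item()
cv2.imwrite('pics/zs.png',cv2.resize(fs['pixels'][185:280,225:325,::-1],None,fx=6,fy=6,interpolation=cv2.INTER_CUBIC))
E
```

```text
dark [271 192  19  18 226] [280.51327434 201.14159292]
dark [310 215  19  18 239] [319.35983264 223.67364017]
dark [253 233  18  19 233] [262.00429185 242.17167382]
```

View pics/z.png

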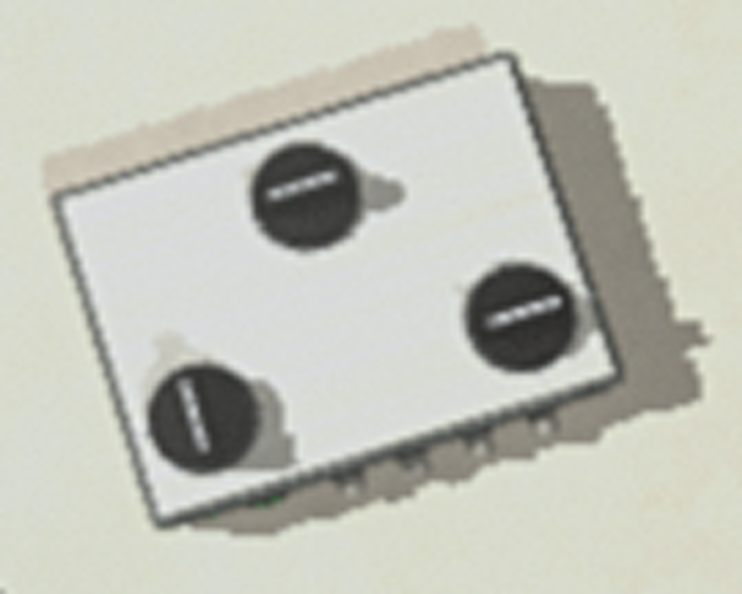

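View pics/zs.png

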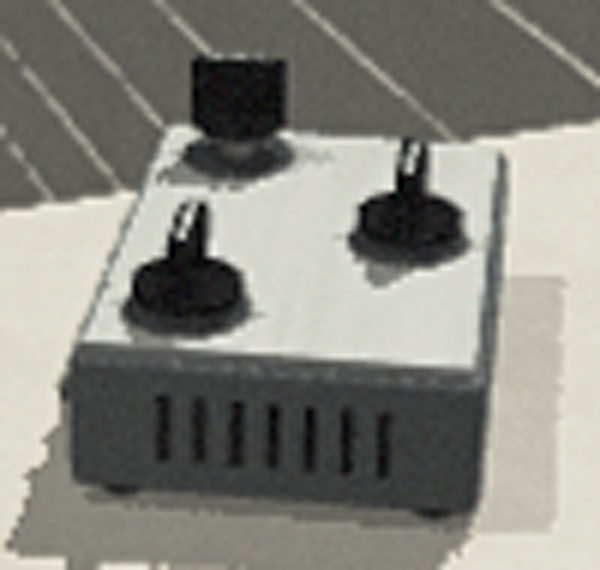

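The top crop shows the open stud at lower left, around pixel (261,242), with its white line crosswise to the other two. The side crop shows it standing proud. So it is stud (-33, +62). Next I compute the case pose from the panel corners and the white lines.

```bash
cat > m.py <<'E'
import cv2,numpy as np
from h import *
def meas(f,zs=(.092,.092,.100)):
    g=cv2.cvtColor(f['pixels'],cv2.COLOR_RGB2GRAY).astype(float)
    out=[]
    for (u,v),z in zip([(280.5,200.5),(319.4,223.7),(261.2,241.5)],zs):
        yy,xx=np.mgrid[0:420,0:560]
        m=((xx-u)**2+(yy-v)**2<7.5**2)
        w=np.clip(g-85,0,None)*m; w/=w.sum()
        c=np.array([(w*xx).sum(),(w*yy).sum()])
        C=np.array([[(w*(xx-c[0])**2).sum(),(w*(xx-c[0])*(yy-c[1])).sum()],[0,(w*(yy-c[1])**2).sum()]]);C[1,0]=C[0,1]
        d=np.linalg.eigh(C)[1][:,1]
        P=ray(f,*c,z); a,b=ray(f,*(c-4*d),z),ray(f,*(c+4*d),z); e=b-a
        out.append((P,np.degrees(np.arctan2(e[1],e[0]))%180))
        print('line',c.round(2),P.round(4),out[-1][1].round(1), 'depthz')
    return out
E
python3 - <<'E'
from m import *
f=np.load('pics/top0.npy',allow_pickle=True).item()
o=meas(f)
hsv=f['pixels'].astype(int)
# panel corners from zoom crop
s=[(225+x/5.5,165+y/5.4) for x,y in [(55,198),(511,55),(617,374),(160,522)]]
P=[ray(f,u,v,.06) for u,v in s]
for p in P: print(p.round(4))
print([np.linalg.norm(P[i]-P[(i+1)%4]).round(4) for i in range(4)],'yaw',[np.degrees(np.arctan2(*(P[a]-P[b])[[1,0]])).round(2) for a,b in((0,3),(1,2))],[np.degrees(np.arctan2(*(P[a]-P[b])[[1,0]])).round(2)-90 for a,b in((0,1),(3,2))])
C=np.mean(P,0)
# rigid fit from stud points + center
L=np.array([[36,0],[-33,-62],[-33,62],[0,0]])/1e3; W=np.array([x[0][:2] for x in o]+[C[:2]])
H=(L-L.mean(0)).T@(W-W.mean(0)); a=np.arctan2(H[0,1]-H[1,0],H[0,0]+H[1,1]); R=np.array([[np.cos(a),-np.sin(a)],[np.sin(a),np.cos(a)]])
t=W.mean(0)-R@L.mean(0); print('yaw',np.degrees(a),'c',t,C); print('res',(W-(L@R.T+t)).round(4)); T=R@L[2]+t; print('stud',T)
fs=np.load('pics/side0.npy',allow_pickle=True).item(); print('side px of stud top',proj(fs,[*T,.1]), 'crop', (proj(fs,[*T,.1])-[225,185])*6, 'reach',np.hypot(*T))
E
```

```text
line [279.53 198.77] [0.5023 0.223  0.092 ] 106.0 depthz
line [319.79 222.18] [0.453  0.1448 0.092 ] 105.8 depthz
line [259.76 241.4 ] [0.4183 0.2636 0.1   ] 14.9 depthz
[0.5037 0.3168 0.06  ]
[0.5535 0.1433 0.06  ]
[0.43   0.1087 0.06  ]
[0.3792 0.2796 0.06  ]
[np.float64(0.1805), np.float64(0.1283), np.float64(0.1782), np.float64(0.1299)] yaw [np.float64(16.66), np.float64(15.64)] [np.float64(16.03), np.float64(16.540000000000006)]
yaw 16.110160791315778 c [0.46726041 0.21296361] [0.46661043 0.21210765 0.06      ]
res [[ 0.0004  0.0001]
 [ 0.0003  0.0005]
 [-0.      0.0002]
 [-0.0006 -0.0009]]
stud [0.41835225 0.26337187]
side px of stud top [265.22837594 193.93834568] crop [241.37025564  53.63007406] reach 0.4943514393564526
```

```bash
A='0.05 .0267 -.0184 0 0 0 0'; :
python3 -m crank '0.05 .0267 -.0184 0 0 0 0;0.05 .0267 -.0184 0 0 0 0;0.05 .0267 -.0184 0 0 0 0;0.05 .0267 -.0184 0 0 0 0;0.05 .0267 -.0184 0 0 0 0;0.05 .0267 -.0184 0 0 0 0;0.05 .0267 -.0184 0 0 0 0;0.05 .0267 -.0184 0 0 0 0'
python3 -m crank '0.05 .0267 -.0184 0 0 0 0;0.05 .0267 -.0184 0 0 0 0;0.05 .0267 -.0184 0 0 0 0;0.05 .0267 -.0184 0 0 0 0;0.05 .0267 -.0184 0 0 0 0;0.05 .0267 -.0184 0 0 0 0;0.05 .0267 -.0184 0 0 0 0;0.05 .0267 -.0184 0 0 0 0'
python3 -c "
from workcell import telemetry as t;s=t.observe();print(s['qpos'])"
```

```text
clock: 0.77
position: [0.3362, -0.4002, 0.2502]
tool_rot: [-3.141, 0.0, 0.276]
force: [0.8, 0.5, 0.2]
grip_width: 0.0497
finger_force: 0.0
clock: 1.43
position: [0.5017, -0.2004, 0.2502]
tool_rot: [-3.141, 0.0, 0.276]
force: [-0.6, -0.8, -0.7]
grip_width: 0.0501
finger_force: 0.0
[ 0.41338052  0.39216736 -0.18874856  1.81747875  0.08887985  0.94046878
 -1.10894475]
```

```bash
python3 -m crank '0.05 .003 -.0293 0 0 0 0;0.05 .003 -.0293 0 0 0 0;0.05 .003 -.0293 0 0 0 0;0.05 .003 -.0293 0 0 0 0;0.05 .003 -.0293 0 0 0 0;0.05 .003 -.0293 0 0 0 0;0.05 .003 -.0293 0 0 0 0;0.05 .003 -.0293 0 0 0 0'
python3 -m crank '0.05 .003 -.0293 0 0 0 0;0.05 .003 -.0293 0 0 0 0;0.05 .003 -.0293 0 0 0 0;0.05 .003 -.0293 0 0 0 0;0.05 .003 -.0293 0 0 0 0;0.05 .003 -.0293 0 0 0 0;0.05 .003 -.0293 0 0 0 0;0.05 .003 -.0293 0 0 0 0'
python3 -m crank '0.05 0 0 0 0 0 -7;0.05 0 0 0 0 0 -7;0.05 0 0 0 0 0 -7;0.05 0 0 0 0 0 -7;0.05 0 0 0 0 0 -7;0.05 0 0 0 0 0 -7;0.05 0 0 0 0 0 -7;0.05 0 0 0 0 0 -7'
python3 -c "
from workcell import telemetry as t;s=t.observe();print(s['qpos'])"
```

```text
clock: 2.1
position: [0.4597, 0.0315, 0.2502]
tool_rot: [3.142, 0.0, 0.276]
force: [1.1, -0.2, 0.1]
grip_width: 0.0503
finger_force: 0.0
clock: 2.77
position: [0.419, 0.2636, 0.2502]
tool_rot: [3.141, 0.0, 0.276]
force: [1.7, 0.3, 1.1]
grip_width: 0.0503
finger_force: 0.0
clock: 3.43
position: [0.4195, 0.2622, 0.2501]
tool_rot: [-3.141, 0.0, 1.259]
force: [0.1, -0.8, -0.1]
grip_width: 0.0501
finger_force: 0.0
[-0.20016748  0.36616726 -0.60673662  1.91259901  0.25544897  0.94003127
 -1.23976678]
```

```bash
python3 -m crank '0.03 0 0 0 0 0 -7;0.03 0 0 0 0 0 -7;0.03 0 0 0 0 0 -7;0.03 0 0 0 0 0 -7;0.03 0 0 0 0 0 -7;0.03 0 0 0 0 0 -7;0.03 0 0 0 0 0 -7;0.03 0 0 0 0 0 -7'
python3 -m crank '0.03 0 0 .01 0 0 -7;0.03 0 0 .01 0 0 -7;0.03 0 0 .01 0 0 -7;0.03 0 0 .01 0 0 -7;0.03 0 0 .01 0 0 -7;0.03 0 0 .01 0 0 -7;0.03 0 0 .01 0 0 -7;0.03 0 0 .01 0 0 -7'
python3 -m crank '0.03 0 0 .01 0 0 -6;0.03 0 0 .01 0 0 -6;0.03 0 0 0 0 0 0;0.03 0 0 0 0 0 0;0.03 0 0 0 0 0 0;0.03 0 0 0 0 0 0;0.03 0 0 0 0 0 0;0.03 0 0 0 0 0 0'
python3 - <<'E'
from workcell import telemetry as t,grab_frame
import cv2,numpy as np
s=t.observe();print(s['qpos'],s['position'],np.degrees(s['tool_rot']))
f=grab_frame('side');cv2.imwrite('pics/s1.png',cv2.resize(f['pixels'][90:290,150:390,::-1],None,fx=3,fy=3))
E
```

```text
clock: 4.1
position: [0.4195, 0.2622, 0.2501]
tool_rot: [-3.141, -0.0, 2.236]
force: [0.4, -0.6, -0.3]
grip_width: 0.0297
finger_force: 0.0
clock: 4.77
position: [0.4196, 0.2622, 0.1697]
tool_rot: [-3.142, -0.0, -3.069]
force: [0.0, -0.4, 0.4]
grip_width: 0.03
finger_force: 0.0
clock: 5.43
position: [0.4198, 0.2624, 0.1507]
tool_rot: [-3.141, 0.001, -2.867]
force: [-0.0, 0.0, -0.1]
grip_width: 0.03
finger_force: 0.0
[ 0.04552349  0.65142356 -0.99967833  1.99275855  0.71283454  0.89586152
  0.50493473] [0.41976816 0.26244239 0.15073498] [-1.79988522e+02  4.37154551e-02 -1.64258212e+02]
```

View pics/s1.png

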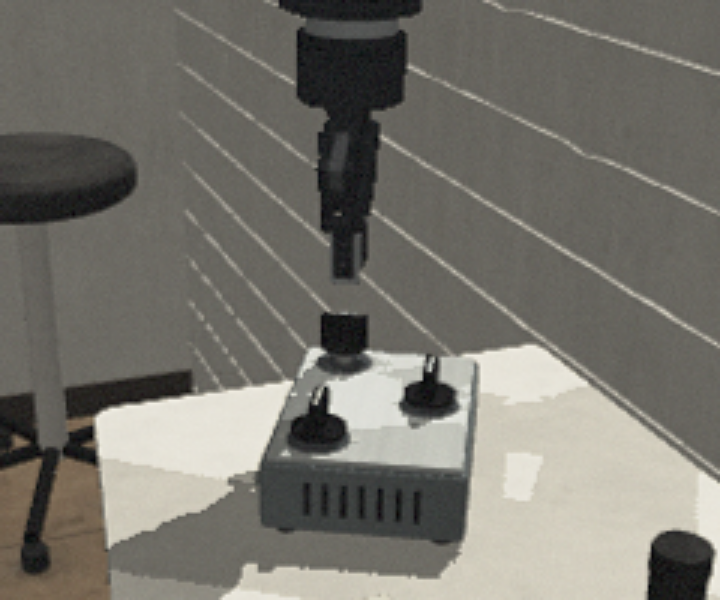

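The gripper is aligned over the open stud at (345,330), with clear space around it. Descending and gripping.

```bash
python3 -m crank '0.03 .0011 .0013 .01 0 0 0;0.03 0 0 .01 0 0 0;0.03 0 0 .01 0 0 0;0.03 0 0 .01 0 0 0;0.03 0 0 .005 0 0 0;0.03 0 0 .004 0 0 0;0.03 0 0 0 0 0 0;0.03 0 0 0 0 0 0' 50
python3 -m crank '0.0 0 0 0 0 0 0;0.0 0 0 0 0 0 0;0.0 0 0 0 0 0 0;0.0 0 0 0 0 0 0;0.0 0 0 0 0 0 0;0.0 0 0 0 0 0 0;0.0 0 0 0 0 0 0;0.0 0 0 0 0 0 0' 50
python3 - <<'E'
from workcell import telemetry as t
s=t.observe();print(s['position'],s['force'],s['moment'])
E
```

```text
clock: 6.15
position: [0.4182, 0.2635, 0.1013]
tool_rot: [3.141, -0.0, -2.866]
force: [0.4, -0.4, 0.8]
grip_width: 0.0301
finger_force: 0.0
clock: 6.82
position: [0.418, 0.2647, 0.1019]
tool_rot: [3.139, 0.001, -2.865]
force: [-3.0, 7.1, 1.1]
grip_width: 0.0087
finger_force: 52.3
[0.41799839 0.26469711 0.10193351] [-3.04189508  7.14059642  1.10451966] [ 1.40540829  0.69537489 -0.03410771]
```

```bash
python3 -m crank '0.0 0 .0012 .001 0 0 0;0.0 0 0 .002 0 0 0;0.0 0 0 .002 0 0 0;0.0 0 0 .002 0 0 0;0.0 0 0 .002 0 0 0;0.0 0 0 .001 0 0 0;0.0 0 0 0 0 0 0;0.0 0 0 0 0 0 0' 50
python3 - <<'E'
from workcell import telemetry as t
s=t.observe();print(s['position'],s['force'],s['moment'])
E
```

```text
clock: 7.48
position: [0.418, 0.2649, 0.0915]
tool_rot: [3.141, 0.001, -2.866]
force: [-2.1, 2.4, 8.2]
grip_width: 0.0083
finger_force: 53.1
[0.41801102 0.26486567 0.09151605] [-2.14715196  2.41271586  8.18025078] [ 0.2525377   0.41011819 -0.05140611]
```

```bash
python3 -m crank '0.0 0 0 .0008 0 0 0;0.0 0 0 0 0 0 3;0.0 0 0 0 0 0 5;0.0 0 0 0 0 0 5;0.0 0 0 0 0 0 5;0.0 0 0 0 0 0 5;0.0 0 0 0 0 0 5;0.0 0 0 0 0 0 2' 50
python3 - <<'E'
from workcell import telemetry as t
s=t.observe();print(s['position'],s['force'],s['moment'],s['qpos'])
E
```

```text
clock: 8.15
position: [0.4179, 0.2641, 0.0908]
tool_rot: [-3.141, 0.001, 2.888]
force: [-3.7, -2.6, 13.2]
grip_width: 0.0089
finger_force: 53.8
[0.41793552 0.26414954 0.0908185 ] [-3.71587313 -2.60900142 13.17355277] [-0.81526451  0.90758242  0.03490092] [-0.10175988  0.68845342 -0.79303322  2.03278269  0.74427655  0.7335536
 -0.04928959]
```

```bash
python3 -m crank '0.0 0 0 0 0 0 3;0.0 0 0 0 0 0 5;0.0 0 0 0 0 0 5;0.0 0 0 0 0 0 5;0.0 0 0 0 0 0 5;0.0 0 0 0 0 0 5;0.0 0 0 0 0 0 4;0.0 0 0 0 0 0 0' 50
python3 -m crank '0.0 0 0 0 0 0 4;0.0 0 0 0 0 0 5;0.0 0 0 0 0 0 5;0.0 0 0 0 0 0 5;0.0 0 0 0 0 0 5;0.0 0 0 0 0 0 3;0.0 0 0 0 0 0 1;0.0 0 0 0 0 0 0' 50
python3 - <<'E'
from workcell import telemetry as t
s=t.observe();print(s['position'],s['force'],s['moment'],s['tool_rot'][2]*57.296)
E
```

```text
clock: 8.82
position: [0.4175, 0.2635, 0.0908]
tool_rot: [-3.14, 0.002, 2.33]
force: [-6.2, -6.6, 16.8]
grip_width: 0.0089
finger_force: 54.5
clock: 9.48
position: [0.4169, 0.2633, 0.0907]
tool_rot: [-3.14, 0.003, 1.845]
force: [-11.1, -8.5, 23.2]
grip_width: 0.0089
finger_force: 55.3
[0.41688877 0.26327183 0.09068267] [-11.13448564  -8.48546496  23.22294967] [-1.7928741   2.63923414  0.17191933] 105.72507302047441
```

```bash
python3 -m crank '0.0 0 0 0 0 0 2;0.0 0 0 0 0 0 0;0.0 0 0 -.001 0 0 0;0.03 0 0 0 0 0 0;0.03 0 0 0 0 0 0;0.03 0 0 0 0 0 0;0.03 0 0 0 0 0 0;0.03 0 0 0 0 0 0' 50
python3 -m crank '0.03 0 0 -.005 0 0 0;0.03 0 0 -.01 0 0 0;0.03 0 0 -.02 0 0 0;0.03 0 0 -.02 0 0 0;0.03 0 0 -.02 0 0 0;0.03 0 0 -.02 0 0 0;0.03 0 0 -.02 0 0 0;0.03 0 0 0 0 0 0'
python3 -m crank '0.03 -.03 0 -.02 0 0 0;0.03 -.03 0 -.02 0 0 0;0.03 -.03 0 0 0 0 0;0.03 -.03 0 0 0 0 0;0.03 -.03 0 0 0 0 0;0.03 -.03 0 0 0 0 0;0.03 0 0 0 0 0 0;0.03 0 0 0 0 0 0'
python3 - <<'E'
from workcell import telemetry as t,grab_frame
import cv2
s=t.observe();print(s['position'],s['force'])
f=grab_frame('side');cv2.imwrite('pics/s2.png',cv2.resize(f['pixels'][185:280,225:325,::-1],None,fx=6,fy=6))
g=grab_frame('top');cv2.imwrite('pics/t2.png',cv2.resize(g['pixels'][165:275,225:360,::-1],None,fx=5.5,fy=5.4,interpolation=cv2.INTER_CUBIC))
from m import *
meas(g,(.092,.092,.092))
E
```

```text
clock: 10.15
position: [0.418, 0.2645, 0.0914]
tool_rot: [3.142, -0.0, 1.812]
force: [0.3, -0.5, 0.3]
grip_width: 0.0302
finger_force: 0.0
clock: 10.82
position: [0.4188, 0.2654, 0.2106]
tool_rot: [3.137, -0.001, 1.812]
force: [0.6, 0.1, 0.5]
grip_width: 0.0298
finger_force: 0.0
clock: 11.48
position: [0.4609, 0.0882, 0.2468]
tool_rot: [3.142, 0.0, 1.809]
force: [0.0, 1.1, 0.2]
grip_width: 0.0304
finger_force: 0.0
[0.46094155 0.08822658 0.24684477] [0.02366266 1.09779708 0.24475052]
line [279.6  198.76] [0.5023 0.2229 0.092 ] 106.1 depthz
line [319.77 222.18] [0.453  0.1448 0.092 ] 105.7 depthz
line [259.98 241.51] [0.4184 0.2639 0.092 ] 106.0 depthz
```

View pics/s2.png

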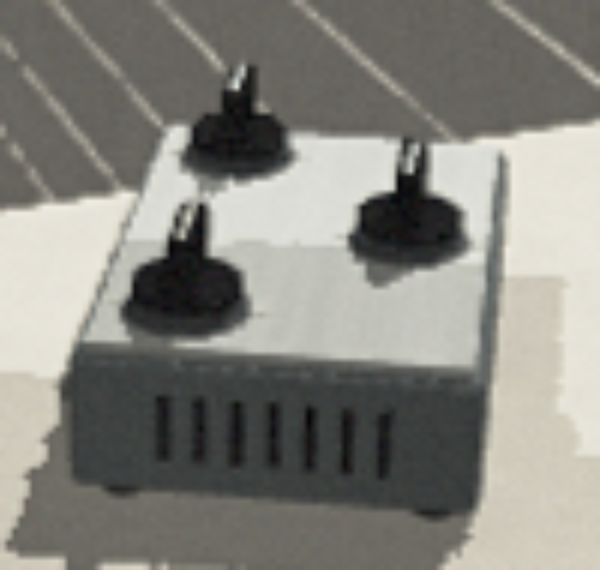

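View pics/t2.png

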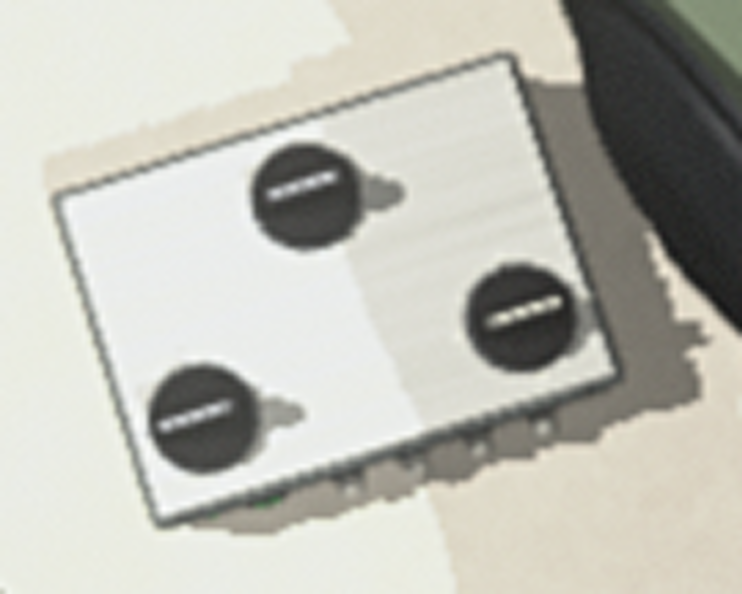

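Both views show the stud down, with its line parallel to the others (106.0° against 106.1° and 105.7°). The arm is clear of the case.

```bash
python3 -c "
from workcell import bot;print(bot.job_done())"
```

```text
the job is handed in; nothing more can be done
None
```

The open stud at (-33, +62) is pushed in, turned a quarter turn clockwise and released; it stays down with its wing parallel to the other two, and the job was handed in at about 11.6 s, with no verdict returned.

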